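# Set the dry model house into its plot in the terrace

## Robot

A 7-joint arm with a two-finger parallel gripper is mounted at the origin on a cart in front of the work surface, level with it; the furniture and walls round the work are solid. World frame = base frame: x ahead of the robot, y to its left, z up, the work surface at z = 0. Lengths are in m, angles in rad, forces in N, time in s.
With the tool pointing down it reaches from about 0.4 to 0.85 m from the base axis. Payload 4.5 kg.
Tool frame: the origin (TCP) lies between the finger pads; the fingertips stand 11 mm ahead of it and the grasp point (between the pads) lies 8 mm behind it (r.tip_reach is the distance from the TCP to the fingertips, in m); x points along the fingers, y is the direction in which the jaws open and shut, and the axes are right-handed (so a half turn about x gives the same grasp; the last joint's range is limited). The gripper opens to 88 mm and grips with 3 to 60 N. Pads are 18 mm wide; open, the fingers measure 123 mm over their backs; the gripper's body (75 mm by 187 mm) begins 45 mm behind the grasp point.
Start: joints at [-1.119, 0.689, -0.195, 1.565, 0.157, 0.902, -0.215], TCP at [0.254, 0.571, 0.25] pointing down, gripper open.
Joint ranges: [-3.01, 3.01], [-0.46, 2.08], [-1.47, 1.51], [0.13, 2.56], [-1, 4.14], [0.04, 2.09], [-2.66, 2.66]. Speed limits (rad/s): [2.57, 2.57, 3.14, 3.14, 3.14, 3.14, 3.14].

## Interface

Orientations are given as a unit quaternion [x, y, z, w].
In Python, from plant import r gives the robot as it stands.
- The arm moves only by the tool drive_tool, never from a script. Its argument "deltas" is a list of rows, each a list of 3 entries, a list of its own where there are three numbers: the turn, a rotation vector about the tool's x, y, z in degrees, then the shift along the tool's x, y, z in cm, then the finger opening in cm, from 0 to 8.81. A call has 1 to 12 rows; each row shifts and turns the commanded pose from where the row before left it, along the tool's axes as they then stand; what a row does not reach is not made up. A row lasts 1/12 s, in which the tool goes at most 41.7 mm and 7.16 degrees, less where a joint would pass 70% of its speed; a pose out of reach is approached as far as the arm can. A call is refused whole if a number of a shift passes 4.17 or a number of a turn 7.16, either way. A call with a gripper value outside its range is refused whole. The fingers move at their own pace and stop on an object; "force" is the grip in N (left out, the last holds). Time passes only in rows, so rows that do not move let the fingers close. It gives the time, the measured TCP pose, the force and the opening at its end, in the units of the state.
- r.get_state(): the state, without advancing time (a new reading comes with each control period).
- r.snapshot(name): name is "scene" or "side" or "wrist"; returns a dict with "color" (400x640x3 uint8, red, green, blue), "fov_y" (degrees; the focal length in pixels is half the picture's height over the tangent of half this angle, whatever the lens; pixels are square), "cx", "cy" (the principal point, pixels), "k1" (the pictures are not rectified: a ray, as slopes to the right and down, at radius r is drawn at 1 + k1 r^2 times it, then the intrinsics apply), "extrinsics" (4x4, takes a point from world to camera coordinates); the wrist camera has in their place "tool_from_camera" (4x4, takes a point from camera to tool coordinates, whose origin is the TCP and whose axes are the tool frame's). Camera axes: x right, y up, looking along -z (the intrinsics and any distortion apply to the point x, -y, -z); pixel columns grow to the right and rows downward; lengths in m; the calibration is good to about 2 mm. A picture is of the moment at which its call begins: read the wrist's pose just before it. There is no depth.
- r.finish_job(): hands the job in, once; it reports no verdict.
The state is a dict: "clock": time; "q": joint angles; "qd": joint speeds; "joint_torque": joint torques, N m; "tool_pos": TCP position; "eef_rot": TCP orientation; "contact_force": force on the tool from outside, world axes, zero at the start; "moment": the same for the moment, N m; "opening": opening from 0.0 (shut) to 1.0 (fully open).
Only numpy, scipy, OpenCV 4.12 (cv2) and the standard library are available. Lean on these libraries where they do the work, as an engineer would, in place of code of your own. Each camera call takes 0.05 s, during which the arm holds its last target. There are 200 camera calls.

## Task

Lift the dry model house out of the plywood drying stand and stand it upright on the bare table, letting go of it. Then take it anew by its front and back and lower it into the empty plot between the two plain houses of the terrace, seated flat and square on the plot's floor, with its front facing the same way as its neighbours' fronts. Set it down both times rather than dropping it, and leave the jar, the plaster relief and the clay cross where they are.

Things in the scene. Friction and masses are not known exactly. Their poses are not given: they have to be found in the camera images.
- house_mid (a point): loose model house of one-coloured cast plaster with a shaped front gable: 41 mm front to back (x), 34 wide (y), 92 high, 0.19 kg. This point: centre of its footprint, 46 mm above its underside. x points from front to back, z up. Walls flat and plumb up to 65 mm; the roof above overhangs by 1 mm. Starts in the drying stand, its front to the stand's -x side
- house_front (a point): middle of the house's front wall (door and windows), 20 mm before the footprint centre, 30 mm above the underside
- stand_floor (a point): drying stand, fixed: plywood foot 84 (x) x 64 (y) x 8 mm; this point: centre of the foot's upper face. Upright boards 32 mm wide (y), 7 thick, reach 87 mm above the table at x = -28 and +28 mm, before and behind the house: it can be taken there only by its side walls (fingers closing along y) and lifted straight up
- plot (a point): empty pocket in the middle of the terrace's board: 46 (x) x 38 (y) mm, 8 mm deep, 2 mm chamfers at the rim. This point: centre of its floor, 4 mm above the table; z up, x from front to back: the neighbours' fronts look to -x
- amber_jar_mid (a point): bystander: jar with a lid, 57 mm across and 65 mm high, loose; its centre
- relief_mid (a point): bystander: flat plaster relief 52 x 78 x 13 mm, loose; its centre
- cross_mid (a point): bystander: small clay cross 46 x 44 x 8 mm, loose; its centre
- terrace: terrace display, fixed: dark wooden board 92 (x) x 190 (y) x 12 mm; origin under its centre, axes as the plot's. Plain houses 51 (x) x 60 (y) mm, tops 84 mm above the table, are glued on at y = -52.5 and +52.5 mm. The 45 mm gap between them has room for the loose house but none for fingers at its sides: close along x there
Things that resemble listed ones, but are neither listed nor needed, are in the scene too. What is shaped like the part that bears stand_floor but grey or pink is not meant. There is more than one size of the part that bears house_mid; the job needs the middle-sized.

How it is judged:
By the outcome, as a careful person would: the job done as asked, in the order asked, and still so for the second after the job is handed in, with the robot touching nothing.
It also fails if it takes over 64 s, if anything falls off the work surface, if the arm or the gripper's body presses on something with over 40 N, if the wrist force passes 120 N, or if a joint passes its speed limit or range.

## Working session

There is one attempt and no reset: what is moved stays moved. The work goes in short steps, Python scripts to look and compute and a tool call to move; the robot and the scene stay as the last step left them, time stands still between calls to the robot, and variables do not carry over. Pictures are saved under pics/ and viewed, about 8 in all and at most 12, crops included, and the job is handed in when it is done.

Besides the shell and the picture viewer there is one more tool, called in YAML: its name, and indented under it one key for each argument. drive_tool: Moves the arm, as the interface text tells. Its arguments: {"type":"object","properties":{"deltas":{"type":"array","items":{"type":"array"}},"force":{"type":"number"}},"required":["deltas"]}

```bash
mkdir -p pics; cat > h.py <<'E'
import numpy as np, cv2
from plant import r
from scipy.spatial.transform import Rotation as R
def snap(n,f=None):
    s=r.get_state(); d=r.snapshot(n)
    if 'extrinsics' in d: d['c2w']=np.linalg.inv(np.array(d['extrinsics']))
    else:
        T=np.eye(4);T[:3,:3]=R.from_quat(s['eef_rot']).as_matrix();T[:3,3]=s['tool_pos'];d['c2w']=T@np.array(d['tool_from_camera'])
    f_=200/np.tan(np.radians(d['fov_y'])/2); d['f']=f_
    if f: cv2.imwrite('pics/'+f,d['color'][:,:,::-1])
    return d
def ray(d,u,v):
    x,y=(u-d['cx'])/d['f'],(v-d['cy'])/d['f']; a,b=x,y
    for _ in range(20):
        k=1+d['k1']*(a*a+b*b); a,b=x/k,y/k
    return d['c2w'][:3,3], d['c2w'][:3,:3]@np.array([a,-b,-1.])
def onz(d,u,v,z):
    o,w=ray(d,u,v); return o+w*(z-o[2])/w[2]
def proj(d,p):
    q=np.linalg.inv(d['c2w'])@np.append(p,1); a,b=q[0]/-q[2],-q[1]/-q[2]
    k=1+d['k1']*(a*a+b*b); return np.array([d['cx']+d['f']*a*k,d['cy']+d['f']*b*k])
E
python3 - <<'E'
from h import *
for n in ['scene','side','wrist']:
    d=snap(n,n+'0.png'); print(n,d['f'],d['k1'],d['c2w'].round(3).tolist())
s=r.get_state();print(s['eef_rot'],R.from_quat(s['eef_rot']).as_matrix().round(3),s['clock'],s['tool_pos'])
E
```

```text
scene 379.5022629216391 -0.022569227762402617 [[-0.788, 0.426, -0.445, 0.066], [-0.616, -0.561, 0.554, 0.8], [-0.014, 0.71, 0.704, 0.775], [0.0, 0.0, 0.0, 1.0]]
side 434.321531812319 -0.0797071580729476 [[0.897, 0.133, -0.422, 0.08], [-0.442, 0.308, -0.842, -0.585], [0.018, 0.942, 0.335, 0.421], [0.0, 0.0, 0.0, 1.0]]
wrist 339.531017619776 -0.06251689761343888 [[0.405, -0.879, -0.253, 0.188], [0.914, 0.389, 0.114, 0.6], [-0.002, -0.277, 0.961, 0.384], [0.0, 0.0, 0.0, 1.0]]
[ 0.1461461   0.69179792 -0.14709957  0.69167816] [[-0.     0.406  0.914]
 [-0.001  0.914 -0.406]
 [-1.    -0.001  0.   ]] 0.15 [0.25344821 0.57081888 0.24911917]
```

View pics/scene0.png

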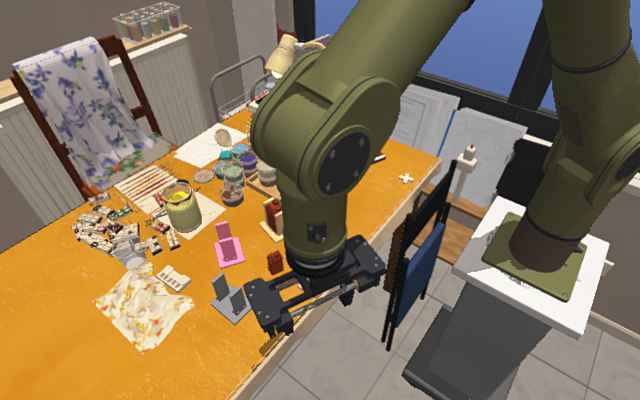

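View pics/side0.png

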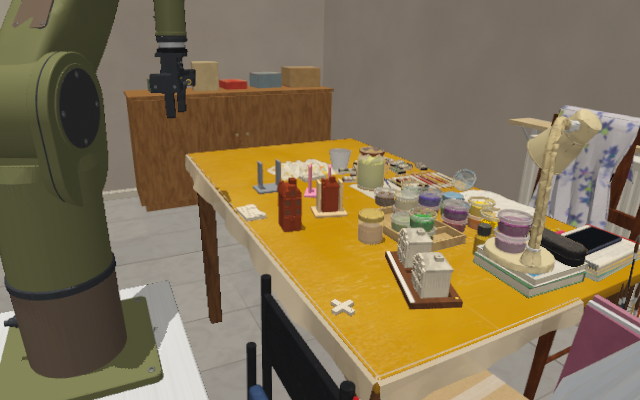

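Side view: the terrace is at about (425,275), and the plywood stand with the red house at about (330,198). A larger red house stands loose at (290,205), the jar is at (371,225), and the cross at (343,307). In the scene view the arm hides the terrace.

```bash
python3 - <<'E'
from h import *
d=snap('side')
for n,u,v,z in [('stand',329,211,.008),('bighouse',290,228,0),('terr',425,285,.012),('jar',371,240,0),('cross',343,307,.004),('relief',250,212,.006)]: print(n,onz(d,u,v,z).round(3))
c=d['color'][165:315,225:475]; cv2.imwrite('pics/side1.png',cv2.resize(c,None,fx=3.2,fy=3.2,interpolation=cv2.INTER_CUBIC)[:,:,::-1])
w=cv2.imread('pics/wrist0.png')
E
```

```text
stand [0.574 0.323 0.008]
bighouse [0.448 0.282 0.   ]
terr [ 0.56  -0.072  0.012]
jar [0.588 0.147 0.   ]
cross [ 0.399 -0.058  0.004]
relief [0.389 0.401 0.006]
```

View pics/side1.png

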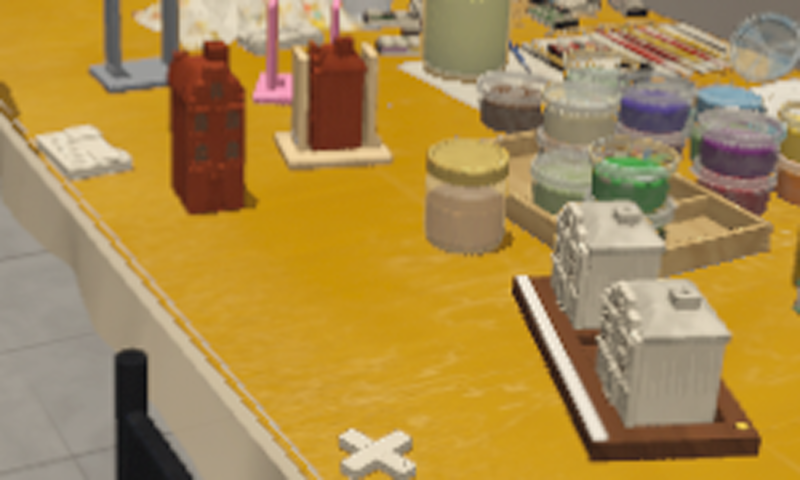

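The crop shows the red house in the light plywood stand, with boards at crop x = 300 and 370. The terrace fronts (white pavement) face left, and nothing stands at crop (330,300). I'll go over the stand and use the wrist camera.

drive_tool:
  deltas:
    - [[0, 0, 0], [-0.5, -1.4, 2.6], 8.8]
    - [[0, 0, 0], [-0.5, -1.4, 2.6], 8.8]
    - [[0, 0, 0], [-0.5, -1.4, 2.6], 8.8]
    - [[0, 0, 0], [-0.5, -1.4, 2.6], 8.8]
    - [[0, 0, 0], [-0.5, -1.4, 2.6], 8.8]
    - [[0, 0, 0], [-0.5, -1.4, 2.6], 8.8]
    - [[0, 0, 0], [-0.5, -1.4, 2.6], 8.8]
    - [[0, 0, 0], [-0.5, -1.4, 2.6], 8.8]
    - [[0, 0, 0], [0, -1.4, 2.6], 8.8]
    - [[0, 0, 0], [0, -1.4, 2.6], 8.8]
    - [[0, 0, 0], [0, 0, 0], 8.8]

```text
clock: 1.12
tool_pos: [0.4392, 0.3309, 0.2895]
eef_rot: [0.149, 0.69, -0.152, 0.692]
contact_force: [0.5, -0.9, 0.1]
opening: 0.994
```

```bash
python3 - <<'E'
from h import *
s=r.get_state();print(s['clock'],s['tool_pos'],s['q'])
d=snap('wrist'); e=snap('scene')
im=np.vstack([d['color'],e['color'][100:300]]);cv2.imwrite('pics/a.png',im[:,:,::-1])
E
```

```text
1.1167 [0.43921071 0.33094843 0.28948953] [-0.59408036  0.54292676 -0.2242374   1.74283228  0.15738291  0.87476655
  0.25421668]
```

View pics/a.png

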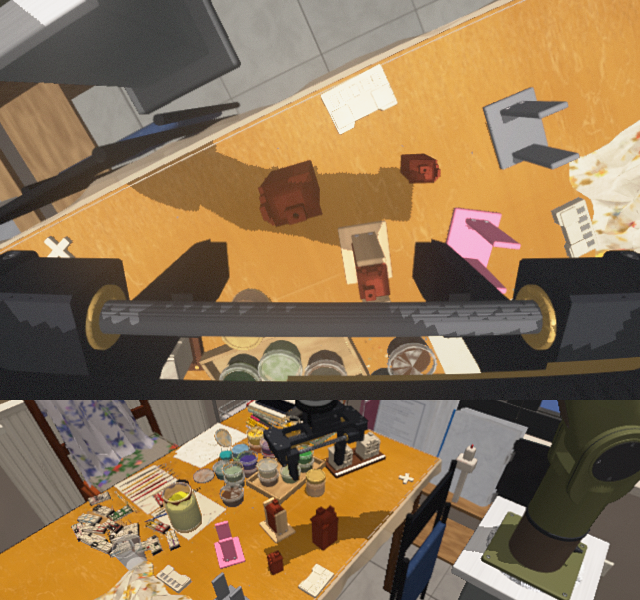

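Wrist view: large house at (290,193), plywood stand at (363,260) partly behind the fingers, small house at (420,168), and cross at (58,247). I'll move further along +z so the stand clears the fingers.

drive_tool:
  deltas:
    - [[0, 0, 0], [0, 0.5, 2.5], 8.8]
    - [[0, 0, 0], [0, 0.5, 2.5], 8.8]
    - [[0, 0, 0], [0, 0.5, 2.5], 8.8]
    - [[0, 0, 0], [0, 0.5, 2.5], 8.8]
    - [[0, 0, 0], [0, 0, 0], 8.8]
    - [[0, 0, 0], [0, 0, 0], 8.8]

```text
clock: 1.72
tool_pos: [0.5338, 0.3164, 0.2891]
eef_rot: [0.147, 0.692, -0.147, 0.691]
contact_force: [-0.6, 0.7, -0.1]
opening: 1.002
```

```bash
python3 - <<'E'
from h import *
s=r.get_state();print(s['clock'],s['tool_pos'],np.abs(s['qd']).max())
d=snap('wrist'); 
c0=proj(d,[.574,.323,.03]).astype(int);print(c0)
u,v=np.clip(c0-[100,75],0,[440,250]); im=cv2.resize(d['color'][v:v+150,u:u+200],None,fx=4,fy=4,interpolation=cv2.INTER_CUBIC);cv2.imwrite('pics/b.png',im[:,:,::-1]);print(u,v)
import pickle;pickle.dump(d,open('b.pkl','wb'))
E
```

```text
1.7167 [0.53383737 0.31641949 0.28913727] 0.0417718949547658
[338 193]
238 118
```

View pics/b.png

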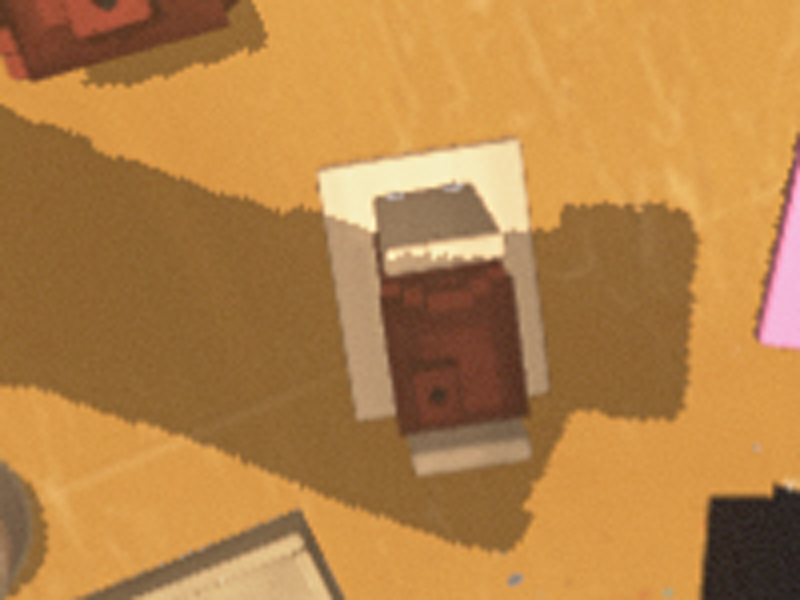

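Crop: foot corners at (318,171), (521,140), (549,392) and (357,419). The front board's top is at (445,253), the gable steps at (440,290) on the robot's side, and the chimney at (437,385) towards the back.

```bash
python3 - <<'E'
from h import *
import pickle
d=pickle.load(open('b.pkl','rb'))
P=lambda u,v,z: onz(d,238+(u+.5)/4-.5,118+(v+.5)/4-.5,z)[:2]
c=np.array([P(318,171,.008),P(521,140,.008),P(549,392,.008),P(357,419,.008)]);print(c.round(4))
print('center',c.mean(0),'edges',np.linalg.norm(c-np.roll(c,-1,0),axis=1))
xd=(c[2]+c[3]-c[0]-c[1]);print('yaw x',np.degrees(np.arctan2(xd[1],xd[0])))
yd=(c[0]+c[3]-c[1]-c[2]);print('yaw y from short edges',np.degrees(np.arctan2(yd[1],yd[0])))
b=[P(385,262,.087),P(504,246,.087),P(413,465,.087),P(530,446,.087)]
print('boards',np.round(b,4),np.mean(b,0))
# plywood mask for foot in side view
e=snap('side'); f=snap('scene')
for n,k in(('side',e),('scene',f)):
  for p in c: print(n,proj(k,[*p,.008]).round(1),end=' ')
im=np.hstack([cv2.resize(e['color'][165:235,295:375],None,fx=5,fy=5),cv2.resize(f['color'][185:255,230:310],None,fx=5,fy=5)])
cv2.imwrite('pics/c.png',im[:,:,::-1])
E
```

```text
[[0.5297 0.3144]
 [0.5462 0.3753]
 [0.6257 0.3534]
 [0.6089 0.2929]]
center [0.57762456 0.33401465] edges [0.06308562 0.08244681 0.0627343  0.08204996]
yaw x -15.312467257230065
yaw y from short edges -105.29312463571073
boards [[0.5464 0.3265]
 [0.5548 0.3557]
 [0.6003 0.3114]
 [0.6079 0.3418]] [0.57734867 0.33385517]
side [314.9 214.8] side [310.3 205.7] side [340.7 204.2] side [346.7 212.9] scene [294.6 229.9] scene [274.6 241.1] scene [258.5 222.4] scene [277.9 212.3]
```

The foot measures 82 x 63 mm (84 x 64 expected). Its centre is (0.5775, 0.334) by the foot and the same by the boards, with yaw -15.3°. The side view agrees. Next I'll work out the approach.

```bash
cat >> h.py <<'E'
def go(p,yaw=None):
    """tool-frame shift (cm) BEFORE turning, and turn about tool x (deg) so tool y points at yaw (deg)"""
    s=r.get_state();M=R.from_quat(s['eef_rot']).as_matrix();t=np.array(s['tool_pos'])
    print('t',round(s['clock'],2),'pos',t.round(4),'yaw y',np.degrees(np.arctan2(M[1,1],M[0,1])).round(2),'down',M[:,0].round(4),'F',np.round(s['contact_force'],1),'op',s['opening'])
    print('shift cm',((np.array(p)-t)@M*100).round(2))
    if yaw is not None:
        y=np.array([np.cos(np.radians(yaw)),np.sin(np.radians(yaw)),0]);x=np.array([0,0,-1.]);T=np.c_[x,y,np.cross(x,y)]
        print('turn deg',np.degrees(R.from_matrix(M.T@T).as_rotvec()).round(2),'shift in turned axes',((np.array(p)-t)@T*100).round(2))
E
python3 - <<'E'
from h import *
go([.5775,.334,.052],74.7)
E
```

```text
t 1.87 pos [0.5319 0.3173 0.2897] yaw y 66.25 down [-1.6e-03  9.0e-04 -1.0e+00] F [-0.3  0.8 -0.1] op 1.000783841669644
shift cm [23.76  3.36  3.54]
turn deg [-8.45 -0.1  -0.02] shift in turned axes [23.77  2.81  3.95]
```

drive_tool:
  deltas:
    - [[-4.2, 0, 0], [0, 0, 0], 8.8]
    - [[-4.2, 0, 0], [0, 0, 0], 8.8]
    - [[0, 0, 0], [2.6, 1.4, 2.0], 8.8]
    - [[0, 0, 0], [2.6, 1.4, 2.0], 8.8]
    - [[0, 0, 0], [2.6, 0, 0], 8.8]
    - [[0, 0, 0], [2.6, 0, 0], 8.8]
    - [[0, 0, 0], [2.0, 0, 0], 8.8]
    - [[0, 0, 0], [1.0, 0, 0], 8.8]
    - [[0, 0, 0], [0, 0, 0], 8.8]
    - [[0, 0, 0], [0, 0, 0], 8.8]

```text
clock: 2.7
tool_pos: [0.5794, 0.3327, 0.1563]
eef_rot: [0.095, 0.701, -0.095, 0.701]
contact_force: [0.8, 0.9, 1.0]
opening: 0.997
```

```bash
python3 - <<'E'
from h import *
go([.5775,.334,.052],74.7)
d=snap('wrist');e=snap('side');f=snap('scene')
im=np.vstack([d['color'],np.hstack([cv2.resize(e['color'][145:245,265:425],None,fx=2,fy=2),cv2.resize(f['color'][150:250,180:340],None,fx=2,fy=2)])])
cv2.imwrite('pics/d.png',im[:,:,::-1])
E
```

```text
t 2.7 pos [0.5794 0.3327 0.1563] yaw y 74.53 down [-1.e-04  6.e-04 -1.e+00] F [0.8 0.9 1. ] op 0.9970782002619624
shift cm [10.43  0.07 -0.22]
turn deg [-0.17 -0.01 -0.03] shift in turned axes [10.43  0.07 -0.22]
```

View pics/d.png

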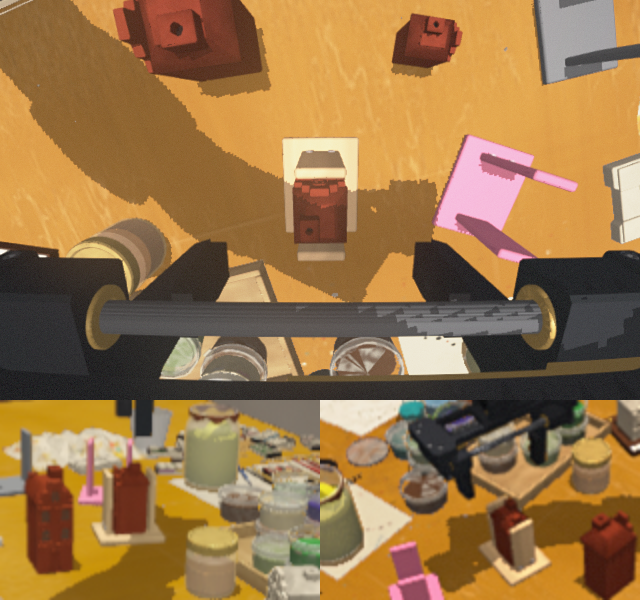

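The house sits at column 320, midway between the fingers (columns 225 and 415), and the pink stand is about 100 mm clear. Descending and gripping.

drive_tool:
  deltas:
    - [[0, 0, 0], [2.0, 0, -0.1], 8.8]
    - [[0, 0, 0], [2.0, 0, -0.1], 8.8]
    - [[0, 0, 0], [2.0, 0, 0], 8.8]
    - [[0, 0, 0], [2.0, 0, 0], 8.8]
    - [[0, 0, 0], [1.6, 0, 0], 8.8]
    - [[0, 0, 0], [0.8, 0, 0], 8.8]
    - [[0, 0, 0], [0, 0, 0], 8.8]
    - [[0, 0, 0], [0, 0, 0], 6]
    - [[0, 0, 0], [0, 0, 0], 4.5]
  force: 15

```text
clock: 3.6
tool_pos: [0.579, 0.333, 0.0533]
eef_rot: [0.096, 0.7, -0.095, 0.701]
contact_force: [0.7, 0.8, -0.1]
opening: 0.87
```

drive_tool:
  deltas:
    - [[0, 0, 0], [0, 0, 0], 3.8]
    - [[0, 0, 0], [0, 0, 0], 3.0]
    - [[0, 0, 0], [0, 0, 0], 2.5]
    - [[0, 0, 0], [0, 0, 0], 2.5]
    - [[0, 0, 0], [0, 0, 0], 2.5]
    - [[0, 0, 0], [0, 0, 0], 2.5]
    - [[0, 0, 0], [0, 0, 0], 2.5]
  force: 15

```text
clock: 4.18
tool_pos: [0.5781, 0.3325, 0.0518]
eef_rot: [0.096, 0.701, -0.095, 0.701]
contact_force: [-0.2, 0.9, -0.6]
opening: 0.383
```

drive_tool:
  deltas:
    - [[0, 0, 0], [0, 0, 0], 2.5]
    - [[0, 0, 0], [-0.4, 0, 0], 2.5]
    - [[0, 0, 0], [-0.8, 0, 0], 2.5]
    - [[0, 0, 0], [-1.4, 0, 0], 2.5]
    - [[0, 0, 0], [-2, 0, 0], 2.5]
    - [[0, 0, 0], [-2, 0, 0], 2.5]
    - [[0, 0, 0], [-2, 0, 0], 2.5]
    - [[0, 0, 0], [-2, 0, 0], 2.5]
    - [[0, 0, 0], [-2, 0, 0], 2.5]
    - [[0, 0, 0], [-1.6, 0, 0], 2.5]
    - [[0, 0, 0], [-0.8, 0, 0], 2.5]
    - [[0, 0, 0], [0, 0, 0], 2.5]
  force: 22

```text
clock: 5.18
tool_pos: [0.5791, 0.3331, 0.2048]
eef_rot: [0.097, 0.699, -0.094, 0.702]
contact_force: [-0.9, 0.9, -2.6]
opening: 0.383
```

```bash
python3 - <<'E'
from h import *
go([.47,.12,.2],74.7)
d=snap('wrist');e=snap('side');f=snap('scene')
for n,k in (('side',e),('scene',f)): print(n,proj(k,[.47,.12,0]))
im=np.vstack([np.hstack([cv2.resize(e['color'][115:325,275:475],None,fx=1.9,fy=1.9),cv2.resize(f['color'][100:310,200:400],None,fx=1.9,fy=1.9)])])
cv2.imwrite('pics/e.png',im[:,:,::-1])
E
```

```text
t 5.18 pos [0.5791 0.3331 0.2048] yaw y 74.45 down [ 0.0041  0.0028 -1.    ] F [-0.9  0.9 -2.6] op 0.38311855079974266
shift cm [  0.38 -23.46  -4.81]
turn deg [-0.25  0.19 -0.22] shift in turned axes [  0.48 -23.43  -4.9 ]
side [330.27083398 255.38039317]
scene [353.64592155 200.89434305]
```

View pics/e.png

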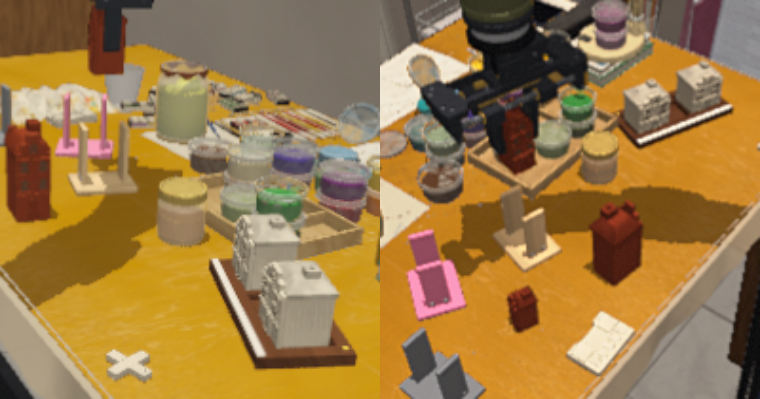

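The house hangs in the gripper and the stand is empty and unmoved. The target spot, at crop (104,266) in the side view, is free.

drive_tool:
  deltas:
    - [[0, 0, 0], [0, -1.0, -0.2], 2.5]
    - [[0, 0, 0], [0, -1.9, -0.4], 2.5]
    - [[0, 0, 0], [0, -2.6, -0.6], 2.5]
    - [[0, 0, 0], [0, -2.8, -0.6], 2.5]
    - [[0, 0, 0], [0, -2.8, -0.6], 2.5]
    - [[0, 0, 0], [0, -2.8, -0.6], 2.5]
    - [[0, 0, 0], [0, -2.8, -0.6], 2.5]
    - [[0, 0, 0], [0, -2.6, -0.6], 2.5]
    - [[0, 0, 0], [0, -2.2, -0.4], 2.5]
    - [[0, 0, 0], [0, -1.2, -0.2], 2.5]
    - [[0, 0, 0], [0, -0.7, -0.1], 2.5]
    - [[0, 0, 0], [0, 0, 0], 2.5]

```text
clock: 6.33
tool_pos: [0.4678, 0.1189, 0.2013]
eef_rot: [0.096, 0.701, -0.096, 0.7]
contact_force: [-0.4, 0.6, -2.3]
opening: 0.382
```

```bash
python3 - <<'E'
from h import *
go([.47,.12,.044],74.7)
d=snap('wrist','w2.png')
import pickle;pickle.dump(d,open('w2.pkl','wb'))
for p in ([.56,-.072,.012],[.47,.12,0],[.448,.282,0]): print(proj(d,p))
E
```

```text
t 6.33 pos [0.4678 0.1189 0.2013] yaw y 74.38 down [-1.1e-03 -7.0e-04 -1.0e+00] F [-0.4  0.6 -2.3] op 0.381618951179296
shift cm [15.73  0.18  0.2 ]
turn deg [-0.32 -0.05  0.06] shift in turned axes [15.73  0.16  0.18]
[176.65858569 302.60642912]
[321.69562618 177.81836929]
[475.7074201  113.20295664]
```

View pics/w2.png

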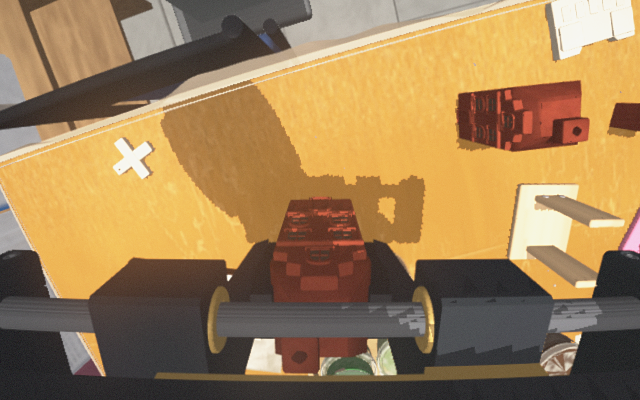

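The house is held square with its windows facing image-up (the robot side), and the table below it is clear. Lowering now: contact is expected at TCP z = 0.044.

drive_tool:
  deltas:
    - [[0, 0, 0], [1.0, 0.1, 0.1], 2.5]
    - [[0, 0, 0], [2.0, 0, 0], 2.5]
    - [[0, 0, 0], [2.5, 0, 0], 2.5]
    - [[0, 0, 0], [2.5, 0, 0], 2.5]
    - [[0, 0, 0], [2.5, 0, 0], 2.5]
    - [[0, 0, 0], [2.0, 0, 0], 2.5]
    - [[0, 0, 0], [1.3, 0, 0], 2.5]
    - [[0, 0, 0], [0.7, 0, 0], 2.5]
    - [[0, 0, 0], [0.4, 0, 0], 2.5]
    - [[0, 0, 0], [0.2, 0, 0], 2.5]
    - [[0, 0, 0], [0, 0, 0], 2.5]
    - [[0, 0, 0], [0, 0, 0], 2.5]

```text
clock: 7.38
tool_pos: [0.4699, 0.1211, 0.0512]
eef_rot: [0.096, 0.7, -0.095, 0.701]
contact_force: [-0.2, 0.2, -0.9]
opening: 0.377
```

drive_tool:
  deltas:
    - [[0, 0, 0], [0.1, 0, 0], 2.5]
    - [[0, 0, 0], [0.1, 0, 0], 2.5]
    - [[0, 0, 0], [0, 0, 0], 2.5]

```text
clock: 7.63
tool_pos: [0.4697, 0.1207, 0.049]
eef_rot: [0.096, 0.7, -0.095, 0.701]
contact_force: [-0.1, -0.0, -2.0]
opening: 0.38
```

drive_tool:
  deltas:
    - [[0, 0, 0], [0.15, 0, 0], 2.5]
    - [[0, 0, 0], [0.1, 0, 0], 2.5]
    - [[0, 0, 0], [0, 0, 0], 2.5]

```text
clock: 7.88
tool_pos: [0.4693, 0.1207, 0.0461]
eef_rot: [0.096, 0.701, -0.096, 0.701]
contact_force: [-0.8, -0.0, -2.2]
opening: 0.376
```

drive_tool:
  deltas:
    - [[0, 0, 0], [0.1, 0, 0], 2.5]
    - [[0, 0, 0], [0, 0, 0], 2.5]
    - [[0, 0, 0], [0, 0, 0], 2.5]

```text
clock: 8.13
tool_pos: [0.4693, 0.1207, 0.0451]
eef_rot: [0.096, 0.701, -0.096, 0.701]
contact_force: [-0.3, -0.3, -1.8]
opening: 0.377
```

drive_tool:
  deltas:
    - [[0, 0, 0], [0.1, 0, 0], 2.5]
    - [[0, 0, 0], [0, 0, 0], 2.5]
    - [[0, 0, 0], [0, 0, 0], 2.5]

```text
clock: 8.38
tool_pos: [0.4694, 0.1207, 0.0442]
eef_rot: [0.096, 0.701, -0.096, 0.701]
contact_force: [-0.3, -0.1, -1.2]
opening: 0.376
```

drive_tool:
  deltas:
    - [[0, 0, 0], [0.05, 0, 0], 2.5]
    - [[0, 0, 0], [0, 0, 0], 2.5]
    - [[0, 0, 0], [0, 0, 0], 2.5]

```text
clock: 8.63
tool_pos: [0.4694, 0.1207, 0.0437]
eef_rot: [0.096, 0.701, -0.096, 0.701]
contact_force: [-0.6, 0.1, -2.8]
opening: 0.38
```

drive_tool:
  deltas:
    - [[0, 0, 0], [0.08, 0, 0], 2.5]
    - [[0, 0, 0], [0, 0, 0], 2.5]
    - [[0, 0, 0], [0, 0, 0], 2.5]

```text
clock: 8.88
tool_pos: [0.4695, 0.1207, 0.0435]
eef_rot: [0.096, 0.7, -0.095, 0.701]
contact_force: [-0.9, -0.3, 5.8]
opening: 0.376
```

drive_tool:
  deltas:
    - [[0, 0, 0], [0.08, 0, 0], 2.5]
    - [[0, 0, 0], [0, 0, 0], 2.5]
    - [[0, 0, 0], [0, 0, 0], 2.5]

```text
clock: 9.13
tool_pos: [0.4695, 0.1208, 0.0435]
eef_rot: [0.096, 0.7, -0.095, 0.701]
contact_force: [-0.7, -0.0, 14.1]
opening: 0.38
```

Contact is at z = 0.0435. I'll ease off the extra press and let go gently.

drive_tool:
  deltas:
    - [[0, 0, 0], [-0.1, 0, 0], 2.5]
    - [[0, 0, 0], [0, 0, 0], 2.5]
    - [[0, 0, 0], [0, 0, 0], 3.6]
    - [[0, 0, 0], [0, 0, 0], 4.2]
    - [[0, 0, 0], [0, 0, 0], 5.5]
    - [[0, 0, 0], [0, 0, 0], 7]
    - [[0, 0, 0], [0, 0, 0], 8.8]
    - [[0, 0, 0], [0, 0, 0], 8.8]
    - [[0, 0, 0], [0, 0, 0], 8.8]

```text
clock: 9.88
tool_pos: [0.4694, 0.1207, 0.043]
eef_rot: [0.096, 0.701, -0.096, 0.701]
contact_force: [-0.7, -0.2, 0.6]
opening: 0.831
```

drive_tool:
  deltas:
    - [[0, 0, 0], [-0.8, 0, 0], 8.8]
    - [[0, 0, 0], [-2, 0, 0], 8.8]
    - [[0, 0, 0], [-3, 0, 0], 8.8]
    - [[0, 0, 0], [-3, 0, 0], 8.8]
    - [[0, 0, 0], [-3, 0, 0], 8.8]
    - [[0, 0, 0], [-3, 0, 0], 8.8]
    - [[0, 0, 0], [-3, 0, 0], 8.8]
    - [[0, 0, 0], [-3, 0, 0], 8.8]
    - [[0, 0, 0], [-2, 0, 0], 8.8]
    - [[0, 0, 0], [0, 0, 0], 8.8]
    - [[0, 0, 0], [0, 0, 0], 8.8]

```text
clock: 10.8
tool_pos: [0.4697, 0.1206, 0.2724]
eef_rot: [0.096, 0.7, -0.095, 0.702]
contact_force: [0.4, -0.3, -0.8]
opening: 0.999
```

drive_tool:
  deltas:
    - [[0, 0, 0], [-0.4, -2.4, 1.2], 8.8]
    - [[0, 0, 0], [-0.4, -2.5, 1.3], 8.8]
    - [[0, 0, 0], [-0.4, -2.5, 1.3], 8.8]
    - [[0, 0, 0], [-0.4, -2.5, 1.3], 8.8]
    - [[0, 0, 0], [-0.4, -2.5, 1.3], 8.8]
    - [[0, 0, 0], [-0.4, -2.5, 1.3], 8.8]
    - [[0, 0, 0], [-0.4, -2.4, 1.2], 8.8]
    - [[0, 0, 0], [0, 0, 0], 8.8]
    - [[0, 0, 0], [0, 0, 0], 8.8]
    - [[0, 0, 0], [0, 0, 0], 8.8]

```text
clock: 11.63
tool_pos: [0.5079, -0.0691, 0.298]
eef_rot: [0.096, 0.702, -0.095, 0.7]
contact_force: [-0.1, 1.3, -0.2]
opening: 1.004
```

```bash
python3 - <<'E'
from h import *
go([.56,-.072,.3],74.7)
d=snap('wrist')
import pickle;pickle.dump(d,open('w3.pkl','wb'))
s=r.get_state();print(s['q'].round(2),d['c2w'][:3,3])
c0=proj(d,[.56,-.072,.03]).astype(int);print(c0, proj(d,[.47,.12,.05]))
cv2.imwrite('pics/w3.png',cv2.resize(d['color'][40:340,120:520],None,fx=2,fy=2,interpolation=cv2.INTER_CUBIC)[:,:,::-1])
E
```

```text
t 11.63 pos [ 0.5079 -0.0691  0.298 ] yaw y 74.5 down [-2.6e-03  9.0e-04 -1.0e+00] F [-0.1  1.3 -0.2] op 1.0036217756078936
shift cm [-0.21  1.11  5.1 ]
turn deg [-0.2  -0.16 -0.01] shift in turned axes [-0.2   1.09  5.11]
[ 0.27  0.49 -0.34  1.83  0.21  0.86  1.12] [ 0.43966227 -0.0496056   0.4328777 ]
[328 205] [477.16825171  90.11972966]
```

View pics/w3.png

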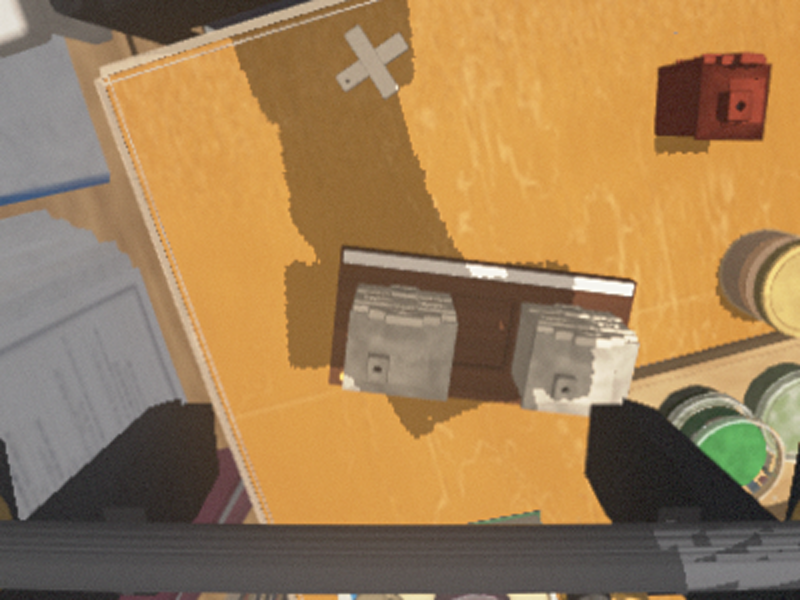

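House upright on the table at crop (715,97). Terrace board top corners are at crop (343,248), (636,280) and (330,384); the neighbours are at (400,340) and (575,355), with the plot between them at (485,340).

```bash
python3 - <<'E'
from h import *
import pickle
d=pickle.load(open('w3.pkl','rb'))
P=lambda u,v,z: onz(d,120+(u+.5)/2-.5,40+(v+.5)/2-.5,z)[:2]
a,b,c=P(343,250,.012),P(636,282,.012),P(330,384,.012)
print(a,b,c,'front len',np.linalg.norm(b-a),'side',np.linalg.norm(c-a))
y=(a-b);y/=np.linalg.norm(y);x=np.array([-y[1],y[0]])
print('yaw of edge',np.degrees(np.arctan2(-y[1],-y[0])), 'center',(a+b)/2+.046*np.array([-(-y)[1],(-y)[0]])*-1)
# roof-level: house on table roof corners at z .07
h=[P(697,139,.066),P(763,139,.066),P(770,60,.08)]
print(np.round(h,4))
hsv=cv2.cvtColor(d['color'],cv2.COLOR_RGB2HSV)
for v in range(158,190,1): print(v,d['color'][v,[300,330,360,400]].tolist()) if v<182 else 0
E
```

```text
[ 0.50110303 -0.10451658] [0.57049611 0.06980808] [ 0.58467693 -0.13880321] front len 0.18762858155731799 side 0.09033366005891831
yaw of edge 68.29407803249721 center [ 0.57853791 -0.03436702]
[[0.4857 0.1004]
 [0.4948 0.1354]
 [0.4551 0.1375]]
158 [[152, 109, 58], [148, 106, 56], [223, 160, 78], [221, 159, 75]]
159 [[146, 106, 55], [149, 108, 57], [223, 164, 81], [223, 161, 78]]
160 [[145, 104, 54], [147, 105, 55], [222, 163, 80], [221, 159, 76]]
161 [[149, 108, 59], [150, 109, 56], [222, 161, 77], [221, 159, 78]]
162 [[139, 102, 51], [145, 105, 51], [224, 164, 85], [219, 158, 74]]
163 [[115, 84, 45], [145, 108, 56], [225, 166, 84], [219, 155, 73]]
164 [[80, 60, 41], [150, 110, 60], [224, 165, 84], [222, 163, 80]]
165 [[112, 96, 86], [150, 110, 61], [223, 163, 81], [219, 157, 76]]
166 [[170, 156, 140], [132, 95, 51], [223, 165, 83], [221, 160, 78]]
167 [[189, 176, 160], [87, 63, 36], [224, 165, 84], [221, 158, 76]]
168 [[190, 175, 158], [81, 60, 48], [222, 161, 79], [219, 158, 73]]
169 [[186, 169, 155], [132, 116, 102], [215, 151, 73], [220, 157, 75]]
170 [[188, 174, 157], [188, 172, 156], [165, 114, 59], [220, 155, 74]]
171 [[173, 156, 140], [189, 173, 157], [101, 74, 58], [222, 156, 74]]
172 [[122, 102, 85], [188, 174, 158], [173, 153, 136], [205, 142, 67]]
173 [[95, 67, 48], [187, 175, 157], [244, 237, 225], [147, 105, 51]]
174 [[95, 68, 49], [185, 171, 156], [247, 246, 240], [131, 92, 48]]
175 [[97, 70, 48], [165, 152, 136], [246, 243, 237], [84, 59, 34]]
176 [[97, 71, 53], [102, 80, 63], [246, 244, 237], [71, 56, 41]]
177 [[93, 65, 44], [93, 66, 47], [248, 246, 239], [124, 106, 96]]
178 [[93, 68, 46], [95, 66, 49], [242, 236, 226], [183, 167, 153]]
179 [[94, 66, 48], [90, 62, 43], [131, 114, 102], [190, 176, 162]]
180 [[93, 66, 48], [95, 68, 49], [90, 63, 47], [188, 174, 159]]
181 [[101, 79, 60], [92, 64, 47], [95, 65, 47], [189, 175, 158]]
```

drive_tool:
  deltas:
    - [[-7, 0, 0], [0, 0, 0], 8.8]
    - [[-7, 0, 0], [0, 0, 0], 8.8]
    - [[-7, 0, 0], [0, 0, 0], 8.8]
    - [[-7, 0, 0], [0, 0, 0], 8.8]
    - [[-7, 0, 0], [0, 0, 0], 8.8]
    - [[-7, 0, 0], [0, 0, 0], 8.8]
    - [[-7, 0, 0], [0, 0, 0], 8.8]
    - [[-7, 0, 0], [0, 0, 0], 8.8]
    - [[-7, 0, 0], [0, 0, 0], 8.8]
    - [[-7, 0, 0], [0, 0, 0], 8.8]
    - [[-7, 0, 0], [0, 0, 0], 8.8]
    - [[-7, 0, 0], [0, 0, 0], 8.8]

```text
clock: 12.68
tool_pos: [0.5083, -0.0682, 0.2988]
eef_rot: [-0.4, 0.583, 0.401, 0.583]
contact_force: [0.6, -0.1, 0.9]
opening: 1.0
```

drive_tool:
  deltas:
    - [[-6, 0, 0], [0, 0, 0], 8.8]
    - [[0, 0, 0], [0, 0, 0], 8.8]
    - [[0, 0, 0], [0, 0, 0], 8.8]

```text
clock: 12.93
tool_pos: [0.5084, -0.0687, 0.2988]
eef_rot: [-0.427, 0.563, 0.428, 0.563]
contact_force: [-0.2, -0.5, 0.2]
opening: 0.997
```

```bash
python3 - <<'E'
from h import *
go([.4695,.1207,.17],164.5)
print(r.get_state()['q'].round(2))
d=snap('side')
print('plot',proj(d,[.5785,-.0344,.012]))
for n,u,v,z in [('lampbase',540,262,.04),('books left',478,262,.0),('purple on books',515,240,.05),('tray corner L',465,240,.01),('purple jar',455,224,.01),('jar',371,241,0)]: print(n,onz(d,u,v,z).round(3))
E
```

```text
t 12.93 pos [ 0.5084 -0.0687  0.2988] yaw y 164.42 down [-8.e-04  8.e-04 -1.e+00] F [-0.2 -0.5  0.2] op 0.9974510532625422
shift cm [12.9   8.82 17.19]
turn deg [-0.08  0.03 -0.06] shift in turned axes [12.88  8.81 17.21]
[ 0.54  0.57 -0.79  1.82  0.49  0.96  2.4 ]
plot [419.82517528 273.3024945 ]
lampbase [ 0.78  -0.139  0.04 ]
books left [ 0.733 -0.034  0.   ]
purple on books [ 0.796 -0.063  0.05 ]
tray corner L [0.768 0.042 0.01 ]
purple jar [0.812 0.12  0.01 ]
jar [0.585 0.143 0.   ]
```

drive_tool:
  deltas:
    - [[0, 0, 0], [0.6, 1.1, 2.1], 8.8]
    - [[0, 0, 0], [0.6, 1.1, 2.2], 8.8]
    - [[0, 0, 0], [0.6, 1.1, 2.2], 8.8]
    - [[0, 0, 0], [0.6, 1.1, 2.2], 8.8]
    - [[0, 0, 0], [1.5, 1.1, 2.2], 8.8]
    - [[0, 0, 0], [2.5, 1.1, 2.1], 8.8]
    - [[0, 0, 0], [3.0, 1.1, 2.1], 8.8]
    - [[0, 0, 0], [2.5, 1.1, 2.1], 8.8]
    - [[0, 0, 0], [1, 0, 0], 8.8]
    - [[0, 0, 0], [0, 0, 0], 8.8]
    - [[0, 0, 0], [0, 0, 0], 8.8]

```text
clock: 13.9
tool_pos: [0.4699, 0.1191, 0.17]
eef_rot: [-0.428, 0.564, 0.427, 0.563]
contact_force: [0.3, 0.4, 0.3]
opening: 0.997
```

```bash
python3 - <<'E'
from h import *
go([.4695,.1207,.0435],164.5)
print(r.get_state()['q'].round(2))
d=snap('wrist','w4.png');hsv=cv2.cvtColor(d['color'],cv2.COLOR_RGB2HSV)
m=((hsv[...,0]<8)|(hsv[...,0]>174))&(hsv[...,1]>130)&(hsv[...,2]>35)
n,l,st,c=cv2.connectedComponentsWithStats(m.astype(np.uint8))
for i in range(1,n):
  if st[i,4]>150: print(st[i],c[i].round(1))
print(proj(d,[.4695,.1207,.073]),proj(d,[.4695,.1207,0.09]))
E
```

```text
t 13.9 pos [0.4699 0.1191 0.17  ] yaw y 164.43 down [-7.0e-04 -1.3e-03 -1.0e+00] F [0.3 0.4 0.3] op 0.9967501574746113
shift cm [12.65  0.08  0.16]
turn deg [-0.07 -0.08 -0.02] shift in turned axes [12.65  0.09  0.14]
[ 0.03  0.7  -0.61  2.05  0.7   0.61  1.81]
[327 202  16  24 180] [334.7 214.1]
[368 338  59  36 897] [397.8 358.1]
[321.51291408 207.5433774 ] [321.60783205 215.10654045]
```

```bash
python3 - <<'E'
from h import *
im=cv2.imread('pics/w4.png')[:,:,::-1].astype(int)
m=(im[...,0]>1.9*im[...,1])&(im[...,0]>1.9*im[...,2])&(im[...,0]>50)
n,l,st,c=cv2.connectedComponentsWithStats(m.astype(np.uint8))
for i in range(1,n):
  if st[i,4]>150: print(st[i],c[i].round(1))
d=snap('wrist')
M=lambda dx,dy,z: np.array([.4695,.1207,z])+dx*np.array([.9636,-.2672,0])+dy*np.array([.2672,.9636,0])
for a in(-.0215,.0215):
  for b in (-.018,.018): print(proj(d,M(a,b,.066)).round(0),proj(d,M(a*.95,b*.95,0)).round(0))
E
```

```text
[326 203  18  25 236] [335.3 214.7]
[371 360  51  11 205] [396.3 364.5]
[352. 181.] [345. 166.]
[351. 227.] [344. 202.]
[293. 181.] [300. 166.]
[294. 228.] [300. 202.]
```

View pics/w4.png

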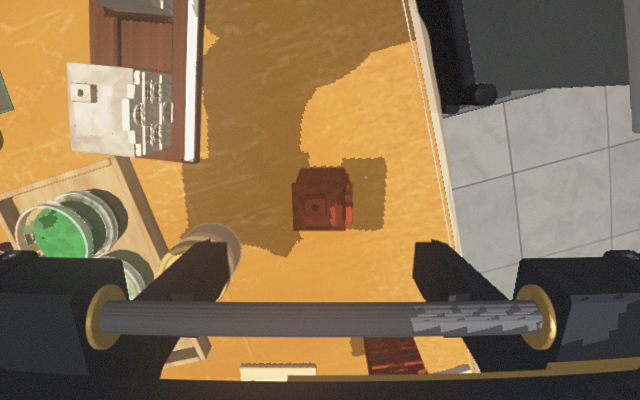

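The house lies at columns 292-354 and rows 167-230, exactly where predicted and midway between the fingers. The front is towards column 350. The jar at (205,260) has about 30 mm of clearance. Descending.

drive_tool:
  deltas:
    - [[0, 0, 0], [1.5, 0.1, 0.15], 7.2]
    - [[0, 0, 0], [2.2, 0, 0], 7.2]
    - [[0, 0, 0], [2.5, 0, 0], 7.2]
    - [[0, 0, 0], [2.5, 0, 0], 7.2]
    - [[0, 0, 0], [2.0, 0, 0], 7.2]
    - [[0, 0, 0], [1.3, 0, 0], 7.2]
    - [[0, 0, 0], [0.6, 0, 0], 7.2]
    - [[0, 0, 0], [0, 0, 0], 7.2]
    - [[0, 0, 0], [0, 0, 0], 6]
    - [[0, 0, 0], [0, 0, 0], 5]
  force: 15

```text
clock: 14.83
tool_pos: [0.4705, 0.1211, 0.0452]
eef_rot: [-0.428, 0.562, 0.427, 0.564]
contact_force: [-0.3, 0.5, -0.2]
opening: 0.687
```

drive_tool:
  deltas:
    - [[0, 0, 0], [0, 0, 0], 4.5]
    - [[0, 0, 0], [0, 0, 0], 4.0]
    - [[0, 0, 0], [0, 0, 0], 3.5]
    - [[0, 0, 0], [0, 0, 0], 3.2]
    - [[0, 0, 0], [0, 0, 0], 3.2]
    - [[0, 0, 0], [0, 0, 0], 3.2]
    - [[0, 0, 0], [0, 0, 0], 3.2]
  force: 15

```text
clock: 15.42
tool_pos: [0.4698, 0.1213, 0.0446]
eef_rot: [-0.428, 0.563, 0.428, 0.563]
contact_force: [-0.1, -0.0, 5.9]
opening: 0.464
```

Opening is 40.8 mm, so it is held front to back. Lifting.

drive_tool:
  deltas:
    - [[0, 0, 0], [-0.4, 0, 0], 3.2]
    - [[0, 0, 0], [-0.8, 0, 0], 3.2]
    - [[0, 0, 0], [-1.4, 0, 0], 3.2]
    - [[0, 0, 0], [-2, 0, 0], 3.2]
    - [[0, 0, 0], [-2, 0, 0], 3.2]
    - [[0, 0, 0], [-2, 0, 0], 3.2]
    - [[0, 0, 0], [-2, 0, 0], 3.2]
    - [[0, 0, 0], [-2, 0, 0], 3.2]
    - [[3, 0, 0], [-1.4, 0, 0], 3.2]
    - [[3.1, 0, 0], [-0.6, 0, 0], 3.2]
    - [[0, 0, 0], [0, 0, 0], 3.2]
  force: 22

```text
clock: 16.33
tool_pos: [0.4698, 0.1212, 0.1914]
eef_rot: [-0.397, 0.585, 0.397, 0.586]
contact_force: [0.6, 0.3, -2.1]
opening: 0.469
```

```bash
python3 - <<'E'
from h import *
go([.604,.031,.19],158.3)
E
```

```text
t 16.33 pos [0.4698 0.1212 0.1914] yaw y 158.27 down [ 1.8e-03  5.0e-04 -1.0e+00] F [ 0.6  0.3 -2.1] op 0.46900781884206555
shift cm [  0.16 -15.8   -3.41]
turn deg [-0.03  0.07  0.09] shift in turned axes [  0.14 -15.8   -3.42]
```

drive_tool:
  deltas:
    - [[0, 0, 0], [0, -0.8, -0.2], 3.2]
    - [[0, 0, 0], [0, -1.6, -0.4], 3.2]
    - [[0, 0, 0], [0, -2.2, -0.5], 3.2]
    - [[0, 0, 0], [0, -2.4, -0.5], 3.2]
    - [[0, 0, 0], [0, -2.4, -0.5], 3.2]
    - [[0, 0, 0], [0, -2.4, -0.5], 3.2]
    - [[0, 0, 0], [0, -2.0, -0.4], 3.2]
    - [[0, 0, 0], [0, -1.3, -0.3], 3.2]
    - [[0, 0, 0], [0, -0.7, -0.1], 3.2]
    - [[0, 0, 0], [0, 0, 0], 3.2]
    - [[0, 0, 0], [0, 0, 0], 3.2]
    - [[0, 0, 0], [0, 0, 0], 3.2]

```text
clock: 17.33
tool_pos: [0.6027, 0.0323, 0.1897]
eef_rot: [-0.397, 0.585, 0.398, 0.584]
contact_force: [-0.0, -0.5, -2.3]
opening: 0.468
```

```bash
python3 - <<'E'
from h import *
import pickle
go([.604,.031,.19],158.3); print(r.get_state()['q'].round(2))
d=snap('wrist');pickle.dump(d,open('w5.pkl','wb'))
c=proj(d,[.5785,-.0344,.012]);print(c)
u,v=(np.clip(c-[70,52],0,[500,290])).astype(int)
g=cv2.convertScaleAbs(d['color'][v:v+105,u:u+140],alpha=1.4,beta=10)
cv2.imwrite('pics/w5.png',cv2.resize(g,None,fx=5.6,fy=5.6,interpolation=cv2.INTER_CUBIC)[:,:,::-1]);print(u,v)
E
```

```text
t 17.33 pos [0.6027 0.0323 0.1897] yaw y 158.49 down [-1.7e-03  5.0e-04 -1.0e+00] F [-0.  -0.5 -2.3] op 0.46827113403704634
shift cm [-0.03 -0.17 -0.07]
turn deg [ 0.19 -0.01 -0.1 ] shift in turned axes [-0.03 -0.17 -0.07]
[ 0.23  0.8  -0.65  1.68  0.61  0.88  2.09]
[317.7512627  102.63426104]
247 50
```

View pics/w5.png

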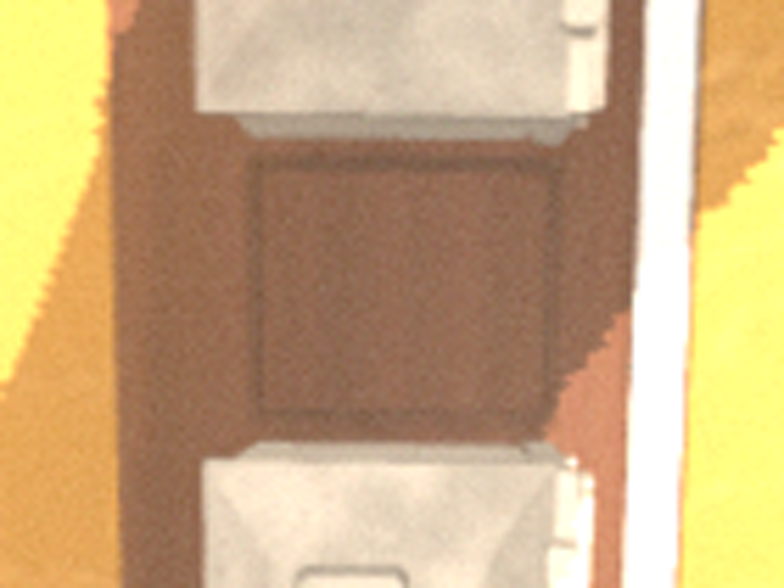

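The pocket is plain to see: floor outline about x = 262-549, y = 170-405 in the crop. The board edges run (110,60)-(120,580) and (705,0)-(680,580).

```bash
python3 - <<'E'
from h import *
import pickle
d=pickle.load(open('w5.pkl','rb'))
P=lambda u,v,z: onz(d,247+(u+.5)/5.6-.5,50+(v+.5)/5.6-.5,z)[:2]
ang=lambda a,b: np.degrees(np.arctan2(*(b-a)[::-1]))%180
def rect(q,z):
    c=np.array([P(*p,z) for p in q]); print('centre',c.mean(0).round(4),'edges',np.linalg.norm(c-np.roll(c,-1,0),axis=1).round(4),'x-yaw',ang(c[0],c[1]).round(2),ang(c[3],c[2]).round(2),'y-yaw',ang(c[0],c[3]).round(2),ang(c[1],c[2]).round(2))
rect([(262,170),(549,167),(548,405),(265,405)],.004)
rect([(247,154),(556,154),(558,418),(250,418)],.011)
# board edges, measured numerically on the picture
L=[P(110,60,.012),P(120,580,.012)];Rr=[P(705,0,.012),P(680,580,.012)];print('board edge yaw',ang(*L),ang(*Rr),'width at',np.linalg.norm(L[0]-P(701,60,.012)))
im=d['color'].astype(int);g=im.sum(2)
pl,pr=[],[]
for v in range(62,150):
    row=cv2.GaussianBlur(im[v:v+1].astype(np.float32),(5,1),0)[0]
    b=row[:,0]-row[:,2]   # orange has strong r-b; wood/white weak
    k=np.diff(b[255:285]);pl.append((255+k.argmin()+.5,v,k.min()))
    k=np.diff(b[355:385]);pr.append((355+k.argmax()+.5,v,k.max()))
for n,p in (('L',pl),('R',pr)):
    p=np.array(p);q=np.array([onz(d,a,b,.012)[:2] for a,b,_ in p])
    vx,vy,x0,y0=cv2.fitLine(q.astype(np.float32),cv2.DIST_HUBER,0,.001,.001).ravel();print(n,np.degrees(np.arctan2(vy,vx))%180,(x0,y0),'col',p[[0,-1],0])
s=r.get_state();print(s['tool_pos'])
# where the held house's mask centre would be: TCP straight down
for z in(.146,): print(proj(d,[s['tool_pos'][0],s['tool_pos'][1],z]))
E
```

```text
centre [ 0.5769 -0.0353] edges [0.046  0.0376 0.0467 0.0371] x-yaw 159.08 158.5 y-yaw 68.18 69.23
centre [ 0.5773 -0.0355] edges [0.0484 0.0408 0.0498 0.0407] x-yaw 158.5 158.49 y-yaw 67.99 69.99
board edge yaw 67.46355781167289 67.97503794597735 width at 0.09134712851464921
L 68.195946 (np.float32(0.62139565), np.float32(-0.050071497)) col [266.5 268.5]
R 67.46497 (np.float32(0.5365022), np.float32(-0.014935412)) col [371.5 367.5]
[0.60275011 0.03234841 0.1899216 ]
[320.0537397  233.30252804]
```

Two readings give the plot centre as (0.577, -0.035), with pocket sizes 46.3 x 37.4 (46 x 38 expected) and yaw 158.3 ± 0.5°.

```bash
python3 - <<'E'
from h import *
go([.5771,-.0354,.19],158.3)
E
```

```text
t 17.38 pos [0.6028 0.0323 0.1899] yaw y 158.5 down [-1.3e-03  4.0e-04 -1.0e+00] F [-1.5  0.2 -2.3] op 0.46598389996249495
shift cm [-0.01 -0.1  -7.24]
turn deg [ 0.2  -0.01 -0.08] shift in turned axes [-0.01 -0.12 -7.24]
```

drive_tool:
  deltas:
    - [[0.1, 0, 0], [0, -0.1, -0.8], 3.2]
    - [[0, 0, 0], [0, 0, -1.6], 3.2]
    - [[0, 0, 0], [0, 0, -2.0], 3.2]
    - [[0, 0, 0], [0, 0, -1.6], 3.2]
    - [[0, 0, 0], [0, 0, -0.84], 3.2]
    - [[0, 0, 0], [0, 0, -0.4], 3.2]
    - [[0, 0, 0], [0, 0, 0], 3.2]
    - [[0, 0, 0], [0, 0, 0], 3.2]
    - [[0, 0, 0], [0, 0, 0], 3.2]
    - [[0, 0, 0], [0, 0, 0], 3.2]

```text
clock: 18.22
tool_pos: [0.5783, -0.0349, 0.1902]
eef_rot: [-0.397, 0.585, 0.397, 0.585]
contact_force: [0.0, 0.4, -2.7]
opening: 0.469
```

```bash
python3 - <<'E'
from h import *
go([.5771,-.0354,.062],158.3)
go([.5771,-.0354,.062],158.3)
d=snap('wrist');e=snap('side');f=snap('scene')
go([.5771,-.0354,.062],158.3)
im=np.vstack([cv2.resize(d['color'],(384,240)), ])
im=np.hstack([cv2.resize(e['color'][170:320,360:490],(390,450)),cv2.resize(f['color'][90:240,280:410],(390,450))])
cv2.imwrite('pics/f.png',im[:,:,::-1])
E
```

```text
t 18.22 pos [ 0.5783 -0.0349  0.1902] yaw y 158.36 down [ 5.e-04  1.e-03 -1.e+00] F [ 0.   0.4 -2.7] op 0.4685143290794856
shift cm [12.82  0.1  -0.1 ]
turn deg [0.06 0.07 0.01] shift in turned axes [12.82  0.09 -0.09]
t 18.22 pos [ 0.5783 -0.0349  0.1902] yaw y 158.36 down [ 5.e-04  1.e-03 -1.e+00] F [ 0.   0.4 -2.7] op 0.4685143290794856
shift cm [12.82  0.1  -0.1 ]
turn deg [0.06 0.07 0.01] shift in turned axes [12.82  0.09 -0.09]
t 18.37 pos [ 0.5781 -0.0356  0.1901] yaw y 158.32 down [ 1.e-04  4.e-04 -1.e+00] F [ 0.4 -1.2 -2.2] op 0.46526806052041325
shift cm [12.81  0.1  -0.02]
turn deg [ 0.02  0.03 -0.  ] shift in turned axes [12.81  0.1  -0.02]
```

drive_tool:
  deltas:
    - [[0, 0, 0], [0.8, 0.1, 0], 3.2]
    - [[0, 0, 0], [1.5, 0, 0], 3.2]
    - [[0, 0, 0], [2, 0, 0], 3.2]
    - [[0, 0, 0], [2, 0, 0], 3.2]
    - [[0, 0, 0], [2, 0, 0], 3.2]
    - [[0, 0, 0], [1.7, 0, 0], 3.2]
    - [[0, 0, 0], [1.2, 0, 0], 3.2]
    - [[0, 0, 0], [0.8, 0, 0], 3.2]
    - [[0, 0, 0], [0.4, 0, 0], 3.2]
    - [[0, 0, 0], [0.2, 0, 0], 3.2]
    - [[0, 0, 0], [0, 0, 0], 3.2]
    - [[0, 0, 0], [0, 0, 0], 3.2]

```text
clock: 19.37
tool_pos: [0.5776, -0.0358, 0.0648]
eef_rot: [-0.397, 0.585, 0.397, 0.586]
contact_force: [0.0, -0.2, -2.2]
opening: 0.468
```

```bash
python3 - <<'E'
from h import *
go([.5771,-.0354,.0485],158.3)
d=snap('wrist','w6.png');e=snap('side');f=snap('scene')
im=np.hstack([cv2.resize(e['color'][190:320,365:485],None,fx=3.3,fy=3.3,interpolation=cv2.INTER_CUBIC),cv2.resize(f['color'][90:220,290:410],None,fx=3.3,fy=3.3,interpolation=cv2.INTER_CUBIC)])
cv2.imwrite('pics/g.png',im[:,:,::-1])
E
```

```text
t 19.37 pos [ 0.5776 -0.0358  0.0648] yaw y 158.26 down [ 1.4e-03  3.0e-04 -1.0e+00] F [ 0.  -0.2 -2.2] op 0.4675302907809388
shift cm [1.63 0.06 0.01]
turn deg [-0.04  0.04  0.07] shift in turned axes [1.63 0.06 0.01]
```

No contact, on target to within about 0.5 mm. Entering the pocket in small steps.

drive_tool:
  deltas:
    - [[0, 0, 0], [0.3, 0.05, 0], 3.2]
    - [[0, 0, 0], [0.3, 0, 0], 3.2]
    - [[0, 0, 0], [0.2, 0, 0], 3.2]
    - [[0, 0, 0], [0.1, 0, 0], 3.2]
    - [[0, 0, 0], [0, 0, 0], 3.2]

```text
clock: 19.93
tool_pos: [0.5763, -0.0357, 0.0547]
eef_rot: [-0.397, 0.585, 0.397, 0.585]
contact_force: [-0.7, -0.5, -1.2]
opening: 0.468
```

drive_tool:
  deltas:
    - [[0, 0, 0], [0.1, 0, 0], 3.2]
    - [[0, 0, 0], [0.1, 0, 0], 3.2]
    - [[0, 0, 0], [0, 0, 0], 3.2]

```text
clock: 20.18
tool_pos: [0.5765, -0.0357, 0.0529]
eef_rot: [-0.397, 0.585, 0.397, 0.585]
contact_force: [0.2, -1.3, -2.0]
opening: 0.467
```

drive_tool:
  deltas:
    - [[0, 0, 0], [0.1, 0, 0], 3.2]
    - [[0, 0, 0], [0.1, 0, 0], 3.2]
    - [[0, 0, 0], [0, 0, 0], 3.2]

```text
clock: 20.43
tool_pos: [0.5765, -0.0358, 0.0509]
eef_rot: [-0.397, 0.585, 0.397, 0.585]
contact_force: [0.5, 0.4, -1.9]
opening: 0.469
```

Underside at about 6.5 mm with no contact force, so it is past the rim and inside the pocket. Lowering to the floor.

drive_tool:
  deltas:
    - [[0, 0, 0], [0.1, 0, 0], 3.2]
    - [[0, 0, 0], [0.05, 0, 0], 3.2]
    - [[0, 0, 0], [0, 0, 0], 3.2]

```text
clock: 20.68
tool_pos: [0.5765, -0.0358, 0.0495]
eef_rot: [-0.397, 0.585, 0.397, 0.585]
contact_force: [0.9, -0.9, -2.4]
opening: 0.464
```

drive_tool:
  deltas:
    - [[0, 0, 0], [0.08, 0, 0], 3.2]
    - [[0, 0, 0], [0, 0, 0], 3.2]
    - [[0, 0, 0], [0, 0, 0], 3.2]

```text
clock: 20.93
tool_pos: [0.5766, -0.0357, 0.0488]
eef_rot: [-0.397, 0.585, 0.397, 0.585]
contact_force: [0.6, -0.3, -2.4]
opening: 0.464
```

drive_tool:
  deltas:
    - [[0, 0, 0], [0.06, 0, 0], 3.2]
    - [[0, 0, 0], [0, 0, 0], 3.2]
    - [[0, 0, 0], [0, 0, 0], 3.2]

```text
clock: 21.18
tool_pos: [0.5766, -0.0357, 0.0487]
eef_rot: [-0.397, 0.585, 0.397, 0.585]
contact_force: [-2.0, -0.8, 4.4]
opening: 0.47
```

Floor contact at 0.0487 (predicted 0.0485). Letting go and rising.

drive_tool:
  deltas:
    - [[0, 0, 0], [0, 0, 0], 3.2]
    - [[0, 0, 0], [0, 0, 0], 4.2]
    - [[0, 0, 0], [0, 0, 0], 4.6]
    - [[0, 0, 0], [0, 0, 0], 5.5]
    - [[0, 0, 0], [0, 0, 0], 6.5]
    - [[0, 0, 0], [0, 0, 0], 7]
    - [[0, 0, 0], [0, 0, 0], 7]
    - [[0, 0, 0], [-0.5, 0, 0], 7]

```text
clock: 21.85
tool_pos: [0.576, -0.0358, 0.0526]
eef_rot: [-0.396, 0.586, 0.397, 0.585]
contact_force: [-0.7, -0.2, 0.1]
opening: 0.793
```

drive_tool:
  deltas:
    - [[0, 0, 0], [-1, 0, 0], 7]
    - [[0, 0, 0], [-2, 0, 0], 7]
    - [[0, 0, 0], [-2.5, 0, 0], 7]
    - [[0, 0, 0], [-2.5, 0, 0], 7]
    - [[0, 0, 0], [-2.5, 0, 0], 7]
    - [[0, 0, 0], [-2.5, 0, 0], 7]
    - [[0, 0, 0], [0, 0, 1.6], 7]
    - [[0, 0, 0], [0, 0, 1.6], 7]
    - [[0, 0, 0], [0, 0, 1.6], 7]
    - [[0, 0, 0], [0, 0, 1.6], 7]
    - [[0, 0, 0], [0, 0, 0], 7]
    - [[0, 0, 0], [0, 0, 0], 7]

```text
clock: 22.85
tool_pos: [0.6002, 0.0243, 0.1839]
eef_rot: [-0.397, 0.585, 0.397, 0.585]
contact_force: [-0.3, -0.3, -0.5]
opening: 0.791
```

```bash
python3 - <<'E'
from h import *
go([.5771,-.0354,.0485],158.3)
d=snap('wrist');e=snap('side');f=snap('scene')
c=proj(d,[.577,-.0354,.09]).astype(int);print(c)
u,v=np.clip(c-[100,75],0,[440,250])
for z in (.004,.069,.096): print(z,[proj(d,np.array([.577,-.0354,z])+a*np.array([.929,-.370,0])+b*np.array([.370,.929,0])).round(0).tolist() for a,b in((-.0205,0),(.0205,0),(0,-.017),(0,.017))])
im=np.hstack([cv2.resize(d['color'][v:v+150,u:u+200],(400,300)),cv2.resize(e['color'][190:315,325:490],(400,303))[:300]])
im=np.vstack([im,cv2.resize(f['color'][90:240,200:600],(800,300))])
cv2.imwrite('pics/z.png',im[:,:,::-1]);print(u,v)
E
```

```text
t 22.85 pos [0.6002 0.0243 0.1839] yaw y 158.36 down [ 5.e-04  3.e-04 -1.e+00] F [-0.3 -0.3 -0.5] op 0.7912662821382306
shift cm [13.54 -0.05 -6.41]
turn deg [0.06 0.03 0.02] shift in turned axes [13.54 -0.06 -6.4 ]
[319 113]
0.004 [[343.0, 110.0], [297.0, 110.0], [320.0, 91.0], [320.0, 129.0]]
0.069 [[348.0, 112.0], [291.0, 112.0], [320.0, 88.0], [320.0, 136.0]]
0.096 [[352.0, 114.0], [288.0, 114.0], [320.0, 86.0], [320.0, 140.0]]
219 38
```

View pics/z.png

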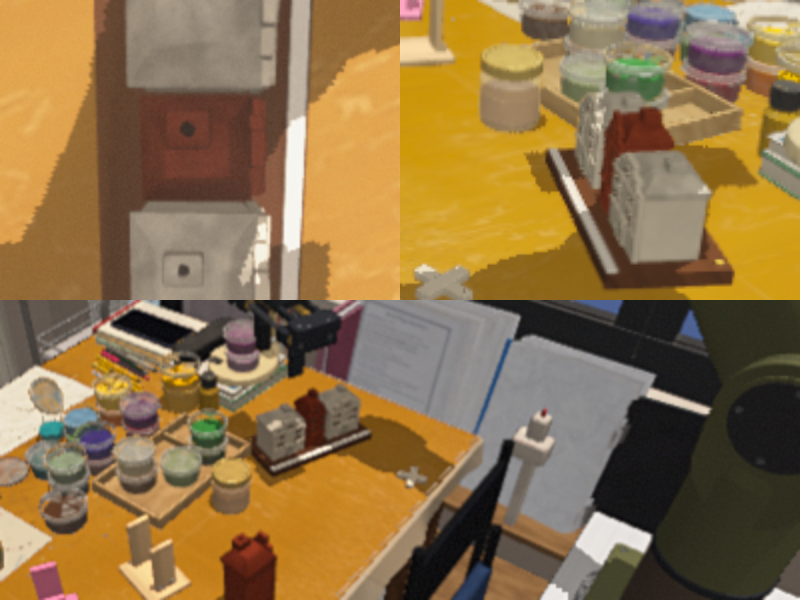

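The house stands square in the plot: top view crop columns 140-265, rows 93-200. Its gable faces the pavement like its neighbours'. The jar, the cross and the stand look in place, and the gripper is clear.

```bash
python3 -c "
from h import *
print(r.finish_job())"
```

```text
the job is handed in; nothing more can be done
None
```

I lifted the house out of the plywood stand by its side walls, set it upright on the bare table and let go. I then took it again by its front and back, lowered it into the plot and released it. I handed the job in at about 23 s of robot time; the hand-in gives no verdict.

**What the last checks showed:**
- **Seating:** the house met the plot's floor at TCP height 0.0487 m, against 0.0485 m predicted. There was no sign of rubbing on the rim on the way down.
- **Placement:** the last pictures show it upright and square between the neighbours, with its gable facing the pavement as theirs do.
- **Robot:** the gripper was empty, clear of everything, and read almost no force.

**Points that were less certain:**
- The first set-down pressed the table with up to about 14 N before I eased off.
- The plot's yaw readings differed by about ±0.7°, so I used 158.3°.
- The jar and cross looked unmoved in the last pictures. The relief was outside the final crops; I never worked near it, but its position was not checked at the end.

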